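Red flanges onto their test seats

ROBOT

A 7-joint arm with a two-finger parallel gripper is mounted at the origin on the work surface. World frame = base frame: x ahead of the robot, y to its left, z up, the work surface at z = 0. Lengths are in m, angles in rad, forces in N, time in s.
With the tool pointing down it reaches from about 0.35 to 0.9 m from the base axis. Payload 8.1 kg.
Tool frame: the origin (TCP) lies where the fingers leave the gripper's body, on its centre line; the fingertips stand 66 mm ahead of it and the grasp point (between the pads) lies 47 mm ahead of it (arm.tip_reach is the distance from the TCP to the fingertips, in m); z points along the fingers, y is the direction in which the jaws open and shut (so a half turn about z gives the same grasp; the last joint's range is limited). The gripper opens to 92 mm and grips with 3 to 60 N. Pads are 19 mm wide; open, the fingers measure 130 mm over their backs; the gripper's body (75 mm by 190 mm) begins 47 mm behind the grasp point.
Start: joints at [-1.383, 0.434, 0.025, 1.573, -0.012, 1.134, -0.075], TCP at [0.179, 0.599, 0.292] pointing down, gripper open.
Joint ranges: [-2.62, 2.62], [-0.44, 2.09], [-1.27, 1.32], [0.08, 2.57], [-1.32, 4.46], [0.12, 2], [-2.74, 2.74]. Speed limits (rad/s): [2.22, 2.22, 3.01, 3.01, 3.14, 3.14, 3.14].

INTERFACE

Orientations are given as a rotation vector (axis times angle).
In Python, from cell import arm gives the robot as it stands.
- The arm moves only by the tool carry_out, never from a script. Its argument "plan" is a list of rows, each a list of 5 numbers: the shift along the world's x, y, z in cm, then the turn about the world's z in rad, then the finger opening in cm, from 0 to 9.18. In form: [[tx, ty, tz, spin, fingers], ...]. A call has 1 to 20 rows; each row is the pose to reach, as a shift and turn from the pose measured when the call began; what a row does not reach only later rows make up. A row lasts 1/10 s, in which the tool goes at most 50 mm and 8.59 degrees, less where a joint would pass 70% of its speed; a pose out of reach is approached as far as the arm can. A call with a gripper value outside its range is refused whole. The fingers move at their own pace and stop on an object; "squeeze" is the grip in N (left out, the last holds). Time passes only in rows, so rows that repeat a pose let the fingers close. It gives the time, the measured TCP pose, the force and the opening at its end, in the units of the state.
- arm.observe(): the state, without advancing time (a new reading comes with each control period).
- arm.get_image(name): name is "scene" or "side" or "wrist"; returns (picture, depth): 420x560x3 uint8, red, green, blue; 420x560 float32, m along the optical axis (not along the pixel's ray), 0 where there is no reading.
- arm.get_calibration(name): a dict with "intrinsics" (3x3 intrinsics, pixels), "rvec" (rotation vector, rad) and "tvec" (3), from world to camera coordinates, as OpenCV has them; the wrist camera has in their place "tool_from_camera" (4x4, takes a point from camera to tool coordinates, whose origin is the TCP and whose axes are the flange's). Camera axes: x right, y down, z forward; pixel columns grow to the right and rows downward; lengths in m; the calibration is good to about 2 mm. A picture is of the moment at which its call begins: read the wrist's pose just before it. get_calibration takes no time and is no camera call.
- arm.sign_off(): hands the job in, once; it reports no verdict.
The state is a dict: "clock": time; "joints": joint angles; "dq": joint speeds; "joint_efforts": joint torques, N m; "position": TCP position; "ee_rot": TCP orientation; "force": force on the tool from outside, world axes, zero at the start; "ft_torque": the same for the moment, N m; "width": opening from 0.0 (shut) to 1.0 (fully open).
Only numpy, scipy, OpenCV 4.12 (cv2) and the standard library are available. Lean on these libraries where they do the work, as an engineer would, in place of code of your own. Each camera call takes 0.05 s, during which the arm holds its last target. There are 200 camera calls.

TASK

Pick out the three red flanges and set each one down gently, neck up, on the test seat whose grey disc is as wide as that flange, so that the brass stub sits in its bore and it lies flat on the seat. Do the largest first, then the medium, then the smallest, and let go of each before you take the next. Leave the bare steel flanges, the blue bin and the driver where they are.

Things in the scene. Friction and masses are not known exactly. Their poses are not given: they have to be found in the camera images.
- flange_large: red-painted steel pipe flange, large size: disc 94 mm across, 12 mm thick, lying flat, with a round neck of 36 mm outside diameter rising from its middle to 42 mm above the underside; a 27 mm bore runs through. Grip the neck from above (bare from 12 to 42 mm). 0.17 to 0.7 kg. Origin: centre of the underside; z up along the neck
- flange_medium: red-painted steel pipe flange, medium size: disc 68 mm across, 12 mm thick, lying flat, with a round neck of 36 mm outside diameter rising from its middle to 42 mm above the underside; a 27 mm bore runs through. Grip the neck from above (bare from 12 to 42 mm). 0.17 to 0.7 kg. Origin: centre of the underside; z up along the neck
- flange_small: red-painted steel pipe flange, small size: disc 46 mm across, 12 mm thick, lying flat, with a round neck of 36 mm outside diameter rising from its middle to 42 mm above the underside; a 27 mm bore runs through. Grip the neck from above (bare from 12 to 42 mm). 0.17 to 0.7 kg. Origin: centre of the underside; z up along the neck
- plain_large: bare grey steel flange, not painted, same shape and size as the large red one (94 mm disc, 42 mm high). Not part of the job, leave it. Origin: centre of the underside
- plain_small: bare grey steel flange, not painted, same shape and size as the small red one (46 mm disc, 42 mm high). Not part of the job, leave it. Origin: centre of the underside
- seat_large_top (a point): fixed round test seat for the large flange: dark foot plate 110 mm across, 10 mm high; on it a light grey seat disc 94 mm across, 8 mm high; in its middle a brass centring stub 12 mm high (18 mm across at the foot, 8 mm at the tip) that enters the flange bore. Point: centre of the grey disc top face, 18 mm above the bench, where the seated flange has its origin; z up
- seat_medium_top (a point): fixed round test seat for the medium flange: dark foot plate 84 mm across, 10 mm high; on it a light grey seat disc 68 mm across, 8 mm high; in its middle a brass centring stub 12 mm high (18 mm across at the foot, 8 mm at the tip) that enters the flange bore. Point: centre of the grey disc top face, 18 mm above the bench, where the seated flange has its origin; z up
- seat_small_top (a point): fixed round test seat for the small flange: dark foot plate 62 mm across, 10 mm high; on it a light grey seat disc 46 mm across, 8 mm high; in its middle a brass centring stub 12 mm high (18 mm across at the foot, 8 mm at the tip) that enters the flange bore. Point: centre of the grey disc top face, 18 mm above the bench, where the seated flange has its origin; z up
- coupling_bin: open blue plastic bin, 120 x 180 x 60 mm, filled with hose couplings, standing to the left of the work, its long side about along x (1.5 kg); leave it. Origin: centre of the underside
- driver: red and black cordless driver lying on its side to the right of the work, about 200 x 200 mm, 60 mm high (1.3 kg); leave it. Origin: on the bench under its motor barrel; x along the barrel to the bit
Mind the look-alikes: they are no part of the job. Leave any green or turquoise look-alike of the part that bears seat_medium_top alone.

How it is judged:
By the outcome, as a careful person would: the job done as asked, in the order asked, and still so for the second after the job is handed in, with the robot touching nothing.
It also fails if it takes over 86 s, if anything falls off the work surface, if the arm or the gripper's body presses on something with over 40 N, if the wrist force passes 120 N, or if a joint passes its speed limit or range.

## Working session

There is one attempt and no reset: what is moved stays moved. The work goes in short steps, Python scripts to look and compute and a tool call to move; the robot and the scene stay as the last step left them, time stands still between calls to the robot, and variables do not carry over. Pictures are saved under pics/ and viewed, about 12 in all and at most 16, crops included, and the job is handed in when it is done.

Besides the shell and the picture viewer there is one more tool, called after "Request:" as name([rows], argument=value, ...), one row to a line, values as JSON. carry_out: Moves the arm, as the interface text tells. Its arguments: {"type":"object","properties":{"plan":{"type":"array"},"squeeze":{"type":"number"}},"required":["plan"]}

```bash
ls; mkdir -p pics; cat > h.py <<'E'
import numpy as np, cv2
from cell import arm
def save(name,img): cv2.imwrite('pics/'+name+'.png',np.ascontiguousarray(img[...,::-1]))
def cam(name,st=None):
    """K, R, c: world point = c + t * R @ K^-1 [u,v,1]"""
    k=arm.get_calibration(name)
    K=np.array(k['intrinsics'],float)
    if name=='wrist':
        st=st or arm.observe()
        T=np.array(k['tool_from_camera']); R0=cv2.Rodrigues(np.array(st['ee_rot'],float))[0]
        return K,R0@T[:3,:3],R0@T[:3,3]+np.array(st['position'])
    R=cv2.Rodrigues(np.array(k['rvec'],float))[0]
    return K,R.T,-R.T@np.array(k['tvec'],float).ravel()
def onplane(c3,uv,z):
    K,R,c=c3; d=R@np.linalg.solve(K,[uv[0],uv[1],1.]); return c+d*(z-c[2])/d[2]
def cloud(c3,depth):
    K,R,c=c3; v,u=np.mgrid[:depth.shape[0],:depth.shape[1]]
    d=np.stack([u,v,np.ones_like(u)],-1)@np.linalg.inv(K).T*depth[...,None]
    return d@R.T+c
E
python3 - <<'E'
from h import *
print(arm.observe())
for n in ('scene','side','wrist'):
    c=cam(n); p,d=arm.get_image(n); save(n+'0',p); np.savez('/tmp/%s0.npz'%n,p=p,d=d)
    print(n,c[0][0,0],c[2].round(3),c[1][:,2].round(2),(d>0).mean())
    if n=='wrist': print(arm.get_calibration(n)['tool_from_camera'])
a=cv2.imread('pics/scene0.png')
E
```

```text
pics
{'clock': 0.0, 'joints': array([-1.38261235,  0.43520859,  0.02496293,  1.57409097, -0.01155979,
        1.13396616, -0.07508399]), 'dq': array([ 7.80455551e-05,  8.89303603e-04, -1.44671843e-03, -8.45244561e-04,
        9.28147981e-04, -3.18186333e-04,  2.60300644e-04]), 'joint_efforts': array([ 3.50219898e-04, -6.67861390e+01,  9.85274389e-01, -3.14447844e+01,
       -6.04531635e-02,  4.29125573e-02,  1.62373358e-04]), 'position': array([0.17912628, 0.59836682, 0.29145609]), 'ee_rot': array([-4.55190235e-01, -3.10838885e+00,  2.40045039e-03]), 'force': array([ 1.30986101, -0.10241978,  0.16886952]), 'ft_torque': array([-0.00107697,  0.08682297, -0.00338963]), 'width': 0.9952033231463676}
scene 444.97020150454625 [ 1.377 -0.579  0.823] [-0.68  0.43 -0.6 ] 0.9960289115646258
side 522.626348252811 [-0.127 -0.903  1.233] [ 0.39  0.56 -0.73] 0.9959608843537415
wrist 314.19940982586087 [0.106 0.62  0.384] [ 0.27 -0.08 -0.96] 0.9959481292517007
[[ 6.25388215e-04 -9.59593863e-01 -2.81388038e-01  7.59943739e-02]
 [ 9.99999764e-01  6.80242294e-04 -9.72616418e-05  6.97735441e-05]
 [ 2.84743719e-04 -2.81387910e-01  9.59594061e-01 -9.27565310e-02]
 [ 0.00000000e+00  0.00000000e+00  0.00000000e+00  1.00000000e+00]]
```

View pics/scene0.png

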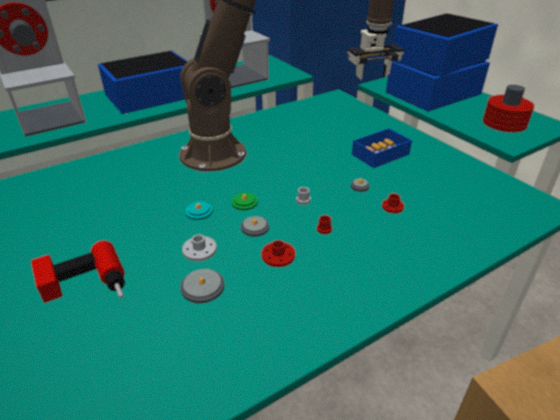

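View pics/side0.png

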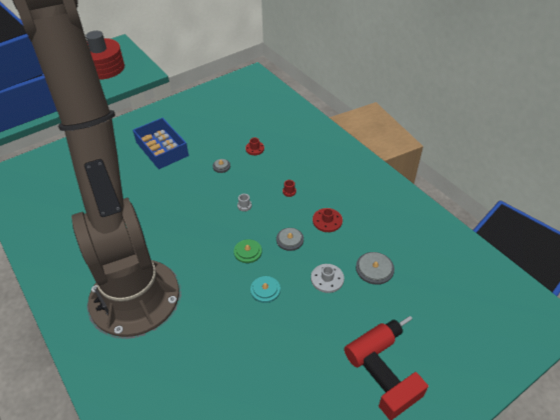

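Scene view: the red flanges are large (278,253), medium (393,203) and small (325,224). The grey seats are large (202,284), medium (255,225) and small (360,184). For seat_medium, the candidates are grey (255,225), green (245,201) and turquoise (198,209). The grey one fits, because the text calls for a light grey disc. The bare flanges at (199,246) and (303,195) stay. I'll confirm this in a crop and take coarse positions.

```bash
python3 - <<'E'
from h import *
S=np.load('/tmp/scene0.npz'); D=np.load('/tmp/side0.npz')
save('crop1',cv2.resize(S['p'][165:315,165:425],None,fx=3,fy=3,interpolation=cv2.INTER_CUBIC))
def blobs(n,p,lo,hi,amin):
    hsv=cv2.cvtColor(p,cv2.COLOR_RGB2HSV); m=np.zeros(hsv.shape[:2],np.uint8)
    for l,h in zip(lo,hi): m|=cv2.inRange(hsv,np.array(l),np.array(h))
    k,l,s,c=cv2.connectedComponentsWithStats(m)
    return [(c[i].round(1),s[i,4],s[i,:4]) for i in range(1,k) if s[i,4]>=amin]
for n,Z in (('scene',S),('side',D)):
    c3=cam(n)
    print(n,'red')
    for b in blobs(n,Z['p'],[(0,150,60),(172,150,60)],[(8,255,255),(180,255,255)],60): print(b,onplane(c3,b[0],.015).round(3))
    print(n,'grey')
    for b in blobs(n,Z['p'],[(0,0,60)],[(180,60,255)],80):
        if b[1]<2500: print(b,onplane(c3,b[0],.018).round(3))
    print(n,'brass')
    for b in blobs(n,Z['p'],[(12,120,100)],[(25,255,255)],5):
        if b[1]<200: print(b,onplane(c3,b[0],.025).round(3))
E
```

```text
scene red
(array([21.2, 27.2]), np.int32(1281), array([ 0,  2, 48, 53], dtype=int32)) [-2.338 -0.347  0.015]
(array([507.3, 114.2]), np.int32(1288), array([484,  95,  50,  37], dtype=int32)) [0.409 1.185 0.015]
(array([392.8, 203.8]), np.int32(271), array([383, 194,  20,  19], dtype=int32)) [0.62  0.317 0.015]
(array([324.2, 224.7]), np.int32(188), array([317, 216,  15,  18], dtype=int32)) [0.587 0.076 0.015]
(array([105.3, 258.9]), np.int32(756), array([ 91, 241,  33,  42], dtype=int32)) [ 0.386 -0.502  0.015]
(array([277.9, 253.6]), np.int32(643), array([262, 241,  33,  25], dtype=int32)) [ 0.619 -0.104  0.015]
(array([ 45.7, 278. ]), np.int32(876), array([ 32, 255,  30,  47], dtype=int32)) [ 0.375 -0.65   0.015]
scene grey
(array([251.3,  57.8]), np.int32(1559), array([228,  15,  42,  71], dtype=int32)) [-0.845  0.65   0.018]
(array([16.7, 23.6]), np.int32(92), array([10, 20, 18, 11], dtype=int32)) [-2.45  -0.361  0.018]
(array([378. ,  25.5]), np.int32(156), array([366,  20,  26,  11], dtype=int32)) [-0.958  1.711  0.018]
(array([371.5,  40.9]), np.int32(455), array([360,  29,  2
[... 3786 characters left out ...]
3. , 145.3]), np.int32(60), array([148, 141,  11,   9], dtype=int32)) [0.321 0.528 0.025]
(array([159.2, 151.6]), np.int32(11), array([156, 150,   7,   4], dtype=int32)) [0.323 0.484 0.025]
(array([220.9, 162.1]), np.int32(8), array([220, 161,   3,   3], dtype=int32)) [0.47  0.308 0.025]
(array([289.5, 235.5]), np.int32(12), array([288, 234,   4,   4], dtype=int32)) [ 0.467 -0.094  0.025]
(array([247.3, 247.5]), np.int32(14), array([246, 246,   4,   4], dtype=int32)) [ 0.34  -0.058  0.025]
(array([375.1, 264.5]), np.int32(15), array([373, 263,   5,   4], dtype=int32)) [ 0.601 -0.325  0.025]
(array([264.9, 286.1]), np.int32(14), array([263, 284,   5,   5], dtype=int32)) [ 0.305 -0.201  0.025]
```

View pics/crop1.png

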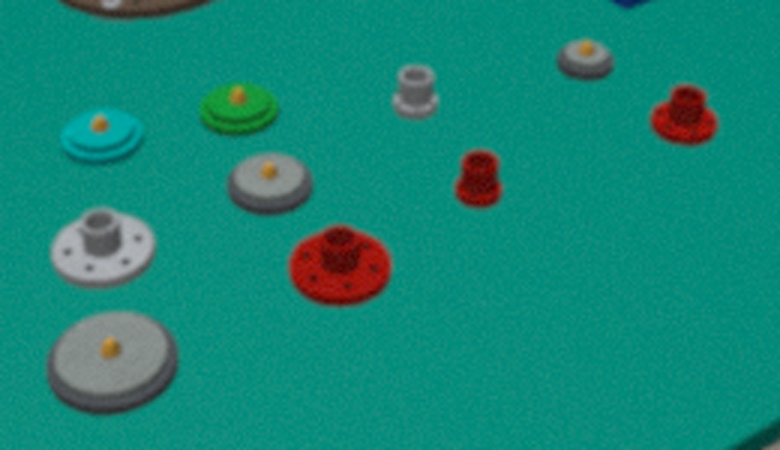

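The crop confirms it. Red large is at crop (340,265), small at (478,180), medium at (685,115). The grey seats are at (112,350), (270,182) and (585,58). The green and turquoise seats are decoys. Next I hover over the large red flange.

Request:
carry_out([
  [43,-70,-6,0,9.1],
  [43,-70,-6,0,9.1],
  [43,-70,-6,0,9.1],
  [43,-70,-6,0,9.1],
  [43,-70,-6,0,9.1],
  [43,-70,-6,0,9.1],
  [43,-70,-6,0,9.1],
  [43,-70,-6,0,9.1],
  [43,-70,-6,0,9.1],
  [43,-70,-6,0,9.1],
  [43,-70,-6,0,9.1],
  [43,-70,-6,0,9.1],
  [43,-70,-6,0,9.1],
  [43,-70,-6,0,9.1],
  [43,-70,-6,0,9.1],
  [43,-70,-6,0,9.1],
  [43,-70,-6,0,9.1],
  [43,-70,-6,0,9.1],
  [43,-70,-6,0,9.1],
  [43,-70,-6,0,9.1],
], squeeze=30)

```text
clock: 2.15
position: [0.6087, -0.0999, 0.2314]
ee_rot: [-0.452, -3.108, 0.0]
force: [0.3, 1.0, 0.2]
width: 0.992
```

```bash
cat >> h.py <<'E'
RED=([(0,120,40),(170,120,40)],[(9,255,255),(180,255,255)])
def mask(p,lo,hi):
    hsv=cv2.cvtColor(p,cv2.COLOR_RGB2HSV); m=np.zeros(hsv.shape[:2],np.uint8)
    for l,h in zip(lo,hi): m|=cv2.inRange(hsv,np.array(l),np.array(h))
    return m
def shot(tag):
    st=arm.observe(); c3=cam('wrist',st); p,d=arm.get_image('wrist'); save(tag,p)
    np.savez('/tmp/%s.npz'%tag,p=p,d=d,K=c3[0],R=c3[1],c=c3[2],pos=st['position']); return c3,p,d,st
def outline(m,c3,z):
    """biggest blob's outline cast on plane z; enclosing circle there"""
    cs=max(cv2.findContours(m,cv2.RETR_EXTERNAL,cv2.CHAIN_APPROX_NONE)[0],key=cv2.contourArea)[:,0]
    return cs,np.array([onplane(c3,q,z)[:2] for q in cs])
E
python3 - <<'E'
from h import *
c3,p,d,st=shot('w1')
m=mask(p,*RED); P=cloud(c3,d)
cs,w=outline(m,c3,.012)
print('blob',cs.mean(0),cs.min(0),cs.max(0))
z=P[...,2][m>0]; print('depth heights red',np.percentile(z,[2,25,50,75,98]).round(4))
c,r=cv2.minEnclosingCircle((w*1000).astype(np.float32)); print('disc',np.round(c,1),2*r)
E
```

```text
blob [283.29482072 192.75697211] [238 149] [328 237]
depth heights red [0.008  0.0118 0.0125 0.0243 0.0427]
disc [609.7 -97.3] 93.11095428466797
```

View pics/w1.png

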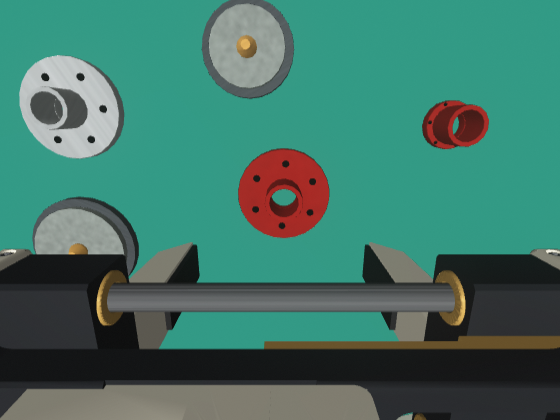

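The wrist view shows the large red flange at (283,193). The medium grey seat is at (247,47), the small red flange at (455,125), the bare large flange at (70,107), and the large seat is partly hidden at (85,240). I'll check the neck rim centre, and the disc and seat heights from two views.

```bash
cat >> h.py <<'E'
def circ(pts):
    pts=np.asarray(pts)[:,:2]; A=np.c_[2*pts,np.ones(len(pts))]
    s=np.linalg.lstsq(A,(pts**2).sum(1),rcond=None)[0]; return s[:2],np.sqrt(s[2]+s[:2]@s[:2])
def neck(c3,m,d,near,zt=None):
    """outer rim circle of the neck top, near a world xy, from depth heights then rays"""
    P=cloud(c3,d); ok=(m>0)&(np.hypot(P[...,0]-near[0],P[...,1]-near[1])<.035)
    top=np.percentile(P[...,2][ok],97) if zt is None else zt
    t=(ok&(P[...,2]>top-.006)).astype(np.uint8)
    cs,w=outline(t,c3,top); h=cv2.convexHull((w*1000).astype(np.float32))
    c,r=circ(w); return top,c,r,cs.mean(0)
def seat(c3,p,near,z,rad):
    """grey seat disc: outline of pale grey pixels cast on z"""
    m=mask(p,[(0,0,110)],[(180,60,255)])
    P=np.zeros(m.shape); K,R,c=c3; v,u=np.mgrid[:420,:560]
    d=np.stack([u,v,np.ones_like(u)],-1)@np.linalg.inv(K).T@R.T
    w=c+d*((z-c[2])/d[...,2])[...,None]
    m[np.hypot(w[...,0]-near[0],w[...,1]-near[1])>rad+.012]=0
    m=cv2.morphologyEx(m,cv2.MORPH_OPEN,np.ones((3,3)))
    cs,q=outline(m,c3,z); h=cv2.convexHull((q*1000).astype(np.float32))[:,0]/1000
    return circ(h),cs.mean(0),cv2.minEnclosingCircle((q*1000).astype(np.float32))
E
python3 - <<'E'
from h import *
Z=np.load('/tmp/w1.npz'); c3=Z['K'],Z['R'],Z['c']; p,d=Z['p'],Z['d']
m=mask(p,*RED)
print('large neck',neck(c3,m,d,(.61,-.097)))
print('small neck',neck(c3,m,d,(.588,.076)))
print('seat med',seat(c3,p,(.47,-.097),.018,.034))
P=cloud(c3,d)
for n,uv in (('medseat top',(265,30)),('largeseat',(80,215))):
    print(n,np.median(P[uv[1]-3:uv[1]+4,uv[0]-3:uv[0]+4].reshape(-1,3),0).round(4))
# two-view: disc height of the large flange, scene/side rays of blob extents
def tri(views):
    A=np.zeros((3,3));b=np.zeros(3)
    for (K,R,c),uv in views:
        e=R@np.linalg.solve(K,[*uv,1]); e/=np.linalg.norm(e); M=np.eye(3)-np.outer(e,e); A+=M;b+=M@c
    return np.linalg.solve(A,b)
sc,si=cam('scene'),cam('side')
for n,a,b in (('large stub',(201.2,280.7),(375.1,264.5)),('med stub',(254.2,221.6),(289.5,235.5)),('small stub',(360.2,180.8),(220.9,162.1))):
    print(n,tri([(sc,a),(si,b)]).round(4))
E
```

```text
large neck (np.float64(0.04261050239521781), array([ 0.60918882, -0.09713371]), np.float64(0.017478519959873342), array([283.38095238, 201.36190476]))
small neck (np.float64(0.04273100589397619), array([0.58833645, 0.07382687]), np.float64(0.017769785210718335), array([465.9338843 , 125.01652893]))
seat med ((array([ 0.47028903, -0.09021174]), np.float64(0.0336142602535792)), array([246.32599119,  45.25550661]), ((470.31494140625, -90.14136505126953), 33.900115966796875))
medseat top [ 0.4624 -0.0706  0.018 ]
largeseat [ 0.5697 -0.3015  0.0185]
large stub [ 0.6041 -0.3222  0.02  ]
med stub [ 0.4693 -0.0912  0.0207]
small stub [0.472  0.3123 0.0213]
```

Request:
carry_out([
  [0,0.3,-3,0,9.1],
  [0,0.3,-6,0,9.1],
  [0,0.3,-9,0,9.1],
  [0,0.3,-11,0,9.1],
  [0,0.3,-12.5,0,9.1],
  [0,0.3,-13.5,0,9.1],
  [0,0.3,-14.3,0,9.1],
  [0,0.3,-14.8,0,9.1],
  [0,0.3,-14.8,0,9.1],
  [0,0.3,-14.8,0,2],
  [0,0.3,-14.8,0,2],
  [0,0.3,-14.8,0,2],
  [0,0.3,-14.8,0,2],
  [0,0.3,-14.8,0,2],
  [0,0.3,-14.8,0,2],
  [0,0.3,-14.8,0,2],
  [0,0.3,-14.8,0,2],
  [0,0.3,-14.8,0,2],
], squeeze=40)

```text
clock: 4.0
position: [0.6087, -0.0968, 0.0836]
ee_rot: [-0.452, -3.108, 0.001]
force: [0.2, -1.1, 0.1]
width: 0.386
```

Request:
carry_out([
  [0,0,0.5,0,2],
  [0,0,2,0,2],
  [0,0,4.5,0,2],
  [0,0,8,0,2],
  [1,-2,11.5,0,2],
  [2.5,-5,14,0,2],
  [4,-8.5,15,0,2],
  [5.5,-12,15,0,2],
  [7,-15.5,15,0,2],
  [8.5,-19,15,0,2],
  [10,-22,15,0,2],
  [10.7,-24,15,0,2],
  [11,-25,15,0,2],
  [11,-25,15,0,2],
  [11,-25,15,0,2],
])

```text
clock: 5.5
position: [0.7186, -0.3454, 0.2337]
ee_rot: [-0.451, -3.108, -0.002]
force: [-0.4, 0.4, -6.3]
width: 0.382
```

```bash
python3 - <<'E'
from h import *
c3,p,d,st=shot('w2'); print(st['position'].round(4),st['force'],st['width'],c3[2])
print(seat(c3,p,(.604,-.322),.018,.047))
m=mask(p,*RED); print('neck in hand', neck(c3,m,d,st['position']))
cs,w=outline(m,c3,.15);print(cs.min(0),cs.max(0))
E
```

```text
[ 0.7186 -0.3454  0.2337] [-0.35667919  0.43138697 -6.32026892] 0.38220550696078304 [ 0.64587843 -0.3238139   0.32651778]
((array([ 0.60517149, -0.32092024]), np.float64(0.04712139259265682)), array([270.93247588,  68.22829582]), ((605.1672973632812, -320.5943298339844), 47.95488739013672))
neck in hand (np.float64(0.19255948675319245), array([ 0.71229542, -0.34346372]), np.float64(0.013274121554063684), array([279.93258427, 268.53370787]))
[200 175] [361 282]
```

View pics/w2.png

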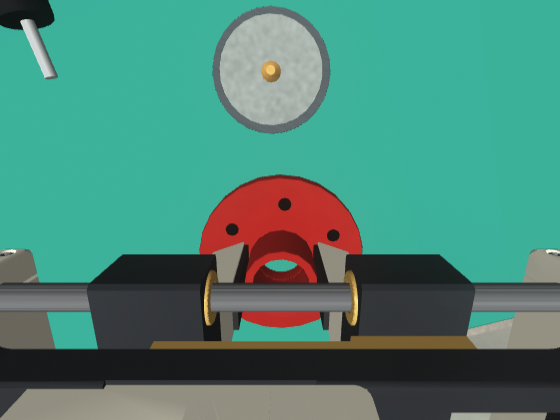

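Request:
carry_out([
  [-2,0.5,0,0,2],
  [-5,1,0,0,2],
  [-8,1.7,0,0,2],
  [-10,2.2,-1,0,2],
  [-11.4,2.45,-3,0,2],
  [-11.4,2.45,-6,0,2],
  [-11.4,2.45,-8.5,0,2],
  [-11.4,2.45,-10,0,2],
  [-11.4,2.45,-11,0,2],
  [-11.4,2.45,-11.6,0,2],
  [-11.4,2.45,-12.1,0,2],
  [-11.4,2.45,-12.5,0,2],
  [-11.4,2.45,-12.8,0,2],
  [-11.4,2.45,-12.8,0,2],
  [-11.4,2.45,-12.8,0,2],
])

```text
clock: 7.05
position: [0.605, -0.3204, 0.1061]
ee_rot: [-0.45, -3.109, -0.002]
force: [-0.2, 0.7, -6.3]
width: 0.383
```

```bash
python3 - <<'E'
from h import *
st=arm.observe(); print(st['position'],st['force'])
sc=arm.get_image('scene')[0][240:315,150:260]; si=arm.get_image('side')[0][225:300,320:430]
save('p1',np.hstack([cv2.resize(i,None,fx=3.6,fy=3.6,interpolation=cv2.INTER_CUBIC) for i in (sc,si)]))
E
```

```text
[ 0.60498148 -0.32041543  0.10606661] [-0.1549488   0.73539437 -6.27373954]
```

View pics/p1.png

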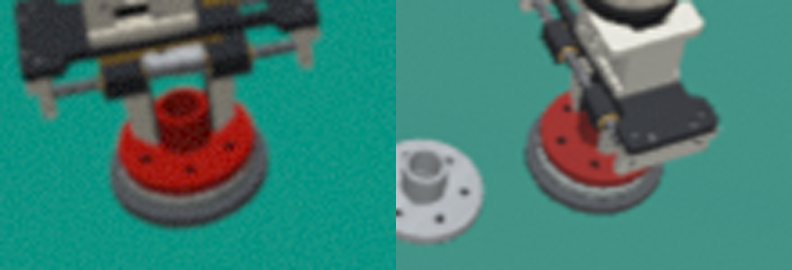

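Both views show the flange centred over the large seat (left crop 190,165; right crop 600,160). It hangs about 4 mm above it and the force is weight only. I'll lower it the rest of the way.

Request:
carry_out([
  [0,0,-0.1,0,2],
  [0,0,-0.2,0,2],
  [0,0,-0.3,0,2],
  [0,0,-0.4,0,2],
  [0,0,-0.45,0,2],
  [0,0,-0.45,0,2],
  [0,0,-0.45,0,2],
])

```text
clock: 7.85
position: [0.605, -0.3204, 0.1017]
ee_rot: [-0.45, -3.109, -0.002]
force: [-0.3, 1.5, -5.1]
width: 0.385
```

Request:
carry_out([
  [0,0,-0.05,0,2],
  [0,0,-0.05,0,2],
  [0,0,-0.05,0,2],
])

```text
clock: 8.15
position: [0.6051, -0.3204, 0.1017]
ee_rot: [-0.45, -3.109, -0.002]
force: [-3.1, 2.4, 2.0]
width: 0.387
```

Full contact: the seat now carries the weight. Release, then rise.

Request:
carry_out([
  [0,0,0,0,4.5],
  [0,0,0,0,6],
  [0,0,0,0,9.1],
  [0,0,0,0,9.1],
  [0,0,0,0,9.1],
  [0,0,0,0,9.1],
  [0,0,1,0,9.1],
  [0,0,3,0,9.1],
  [0,0,6,0,9.1],
  [0,0,10,0,9.1],
  [0,0,14,0,9.1],
  [0,0,14,0,9.1],
  [0,0,14,0,9.1],
])

```text
clock: 9.45
position: [0.6055, -0.3206, 0.2435]
ee_rot: [0.449, 3.107, 0.001]
force: [0.2, 0.4, -0.8]
width: 0.991
```

```bash
python3 - <<'E'
from h import *
c3,p,d,st=shot('w3'); print(st['position'].round(4),st['force'],st['width'])
m=mask(p,*RED); print('neck',neck(c3,m,d,(.605,-.3205)))
cs,w=outline(m,c3,.030); print(cs.mean(0),cv2.minEnclosingCircle((w*1000).astype(np.float32)))
P=cloud(c3,d); ok=(m>0)&(P[...,2]<.04)&(P[...,2]>.02)&(cv2.erode(m,np.ones((7,7)))>0); q=P[ok]
A=np.c_[q[:,:2]-q[:,:2].mean(0),np.ones(len(q))]; print('plane',np.linalg.lstsq(A,q[:,2],rcond=None)[0])
E
```

```text
[ 0.6055 -0.3206  0.2435] [ 0.18860389  0.41634052 -0.79500801] 0.9913402819678077
neck (np.float64(0.060472488059913794), array([ 0.60557752, -0.32043087]), np.float64(0.017419518038192052), array([280.64485981, 202.78504673]))
[33.68857143 65.29428571] ((430.2872009277344, -501.4560241699219), 56.79391860961914)
plane [-0.01297479 -0.01588748  0.03140459]
```

View pics/w3.png

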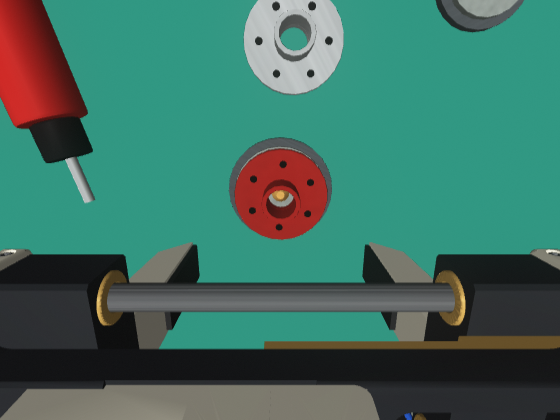

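The large flange is seated: neck top at 0.0605 (0.060 expected), centre within 1 mm of the seat, brass visible in the bore at (281,197). Next is the medium one.

Request:
carry_out([
  [0.8,63.5,-1,0,9.1],
  [0.8,63.5,-1,0,9.1],
  [0.8,63.5,-1,0,9.1],
  [0.8,63.5,-1,0,9.1],
  [0.8,63.5,-1,0,9.1],
  [0.8,63.5,-1,0,9.1],
  [0.8,63.5,-1,0,9.1],
  [0.8,63.5,-1,0,9.1],
  [0.8,63.5,-1,0,9.1],
  [0.8,63.5,-1,0,9.1],
  [0.8,63.5,-1,0,9.1],
  [0.8,63.5,-1,0,9.1],
  [0.8,63.5,-1,0,9.1],
  [0.8,63.5,-1,0,9.1],
  [0.8,63.5,-1,0,9.1],
  [0.8,63.5,-1,0,9.1],
  [0.8,63.5,-1,0,9.1],
  [0.8,63.5,-1,0,9.1],
])

```text
clock: 11.3
position: [0.6133, 0.3133, 0.2321]
ee_rot: [0.453, 3.109, 0.001]
force: [-0.3, -0.4, -0.8]
width: 0.994
```

```bash
python3 - <<'E'
from h import *
c3,p,d,st=shot('w4'); print(st['position'].round(4),st['force'],st['width'],st['joints'].round(2))
m=mask(p,*RED); print('neck',neck(c3,m,d,(.613,.316)))
cs,w=outline(m,c3,.012); print(cs.mean(0),cv2.minEnclosingCircle((w*1000).astype(np.float32)))
print('seat small',seat(c3,p,(.472,.308),.018,.023))
E
```

```text
[0.6133 0.3133 0.2321] [-0.26164893 -0.36119807 -0.76701287] 0.9936918520466506 [-0.72  0.59  0.28  1.49 -0.17  1.08  0.88]
neck (np.float64(0.04268468130424454), array([0.61537806, 0.32247797]), np.float64(0.017429977741133088), array([290.32380952, 200.80952381]))
[289.36464088 192.82320442] ((615.7634887695312, 322.3287658691406), 33.52790069580078)
seat small ((array([0.47178261, 0.3135436 ]), np.float64(0.02250698233947033)), array([234.98684211,  45.52631579]), ((471.8459777832031, 313.59649658203125), 22.863149642944336))
```

View pics/w4.png

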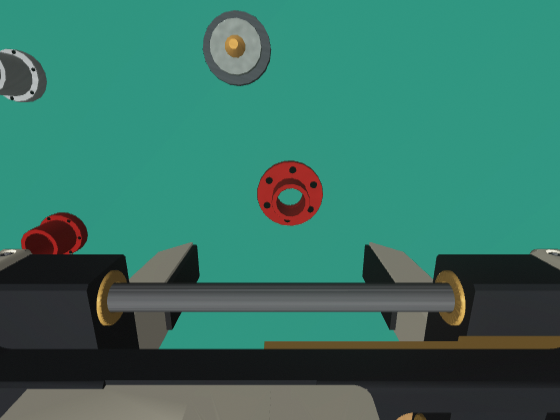

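The medium flange is at (290,193), world (0.6155, 0.3224), with its neck top at 0.0427. The small seat is at (235,46), world (0.4718, 0.3135). Now I grasp the medium flange.

Request:
carry_out([
  [0.2,0.9,-3,0,9.1],
  [0.2,0.9,-6,0,9.1],
  [0.2,0.9,-9,0,9.1],
  [0.2,0.9,-11,0,9.1],
  [0.2,0.9,-12.5,0,9.1],
  [0.2,0.9,-13.5,0,9.1],
  [0.2,0.9,-14.3,0,9.1],
  [0.2,0.9,-14.85,0,9.1],
  [0.2,0.9,-14.85,0,9.1],
  [0.2,0.9,-14.85,0,2],
  [0.2,0.9,-14.85,0,2],
  [0.2,0.9,-14.85,0,2],
  [0.2,0.9,-14.85,0,2],
  [0.2,0.9,-14.85,0,2],
  [0.2,0.9,-14.85,0,2],
  [0.2,0.9,-14.85,0,2],
  [0.2,0.9,-14.85,0,2],
  [0.2,0.9,-14.85,0,2],
], squeeze=40)

```text
clock: 13.15
position: [0.6152, 0.3227, 0.0836]
ee_rot: [0.452, 3.109, 0.002]
force: [0.4, 0.1, 0.2]
width: 0.379
```

Request:
carry_out([
  [0,0,0.5,0,2],
  [0,0,2,0,2],
  [0,0,4.5,0,2],
  [0,0,8,0,2],
  [0,-1.5,11.5,0,2],
  [0,-4,14,0,2],
  [0,-7.5,15,0,2],
  [-0.5,-11.5,15,0,2],
  [-1,-15.5,15,0,2],
  [-1.5,-19.5,15,0,2],
  [-2,-23.5,15,0,2],
  [-2.5,-27.5,15,0,2],
  [-3,-31.5,15,0,2],
  [-3,-35.5,15,0,2],
  [-3,-39,15,0,2],
  [-3,-42,15,0,2],
  [-3,-44,15,0,2],
  [-3,-45,15,0,2],
  [-3,-45,15,0,2],
  [-3,-45,15,0,2],
])

```text
clock: 15.15
position: [0.5853, -0.1259, 0.2339]
ee_rot: [0.45, 3.109, 0.004]
force: [-0.4, 0.4, -3.2]
width: 0.378
```

```bash
python3 - <<'E'
from h import *
c3,p,d,st=shot('w5'); print(st['position'].round(4),st['force'],st['width'])
print(seat(c3,p,(.4703,-.0905),.018,.034))
m=mask(p,[(10,110,90)],[(26,255,255)]); m[150:]=0
k,l,s,c=cv2.connectedComponentsWithStats(m)
for i in range(1,k):
    if s[i,4]>30: print('brass',c[i],s[i],onplane(c3,c[i],.026))
E
```

```text
[ 0.5853 -0.1259  0.2339] [-0.44558662  0.35613414 -3.15263349] 0.3779028085862075
((array([ 0.47116617, -0.08846013]), np.float64(0.03503788491546397)), array([287.1870229 ,  65.57251908]), ((472.36651611328125, -87.68919372558594), 37.188777923583984))
brass [281.75949367  64.99367089] [273  55  19  21 316] [ 0.47112597 -0.09054309  0.026     ]
```

View pics/w5.png

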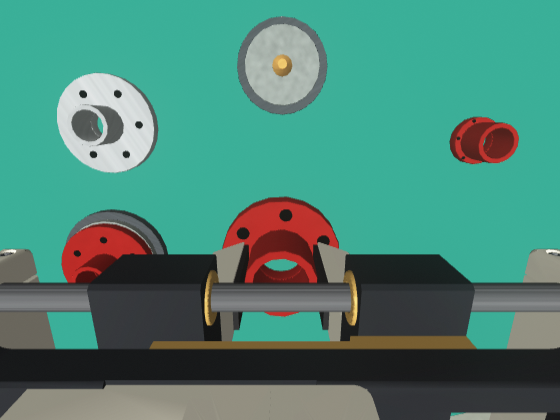

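The view shows the medium grey seat at (282,65). The held flange is at (281,250), the seated large flange at lower left, and the small red one at (485,142). The seat target is (0.4707, -0.0905).

Request:
carry_out([
  [-2,0.6,0,0,2],
  [-5,1.5,0,0,2],
  [-8,2.4,0,0,2],
  [-10,3,-1,0,2],
  [-11.5,3.5,-3,0,2],
  [-11.5,3.5,-6,0,2],
  [-11.5,3.5,-8.5,0,2],
  [-11.5,3.5,-10,0,2],
  [-11.5,3.5,-11,0,2],
  [-11.5,3.5,-11.6,0,2],
  [-11.5,3.5,-12.1,0,2],
  [-11.5,3.5,-12.5,0,2],
  [-11.5,3.5,-12.8,0,2],
  [-11.5,3.5,-12.8,0,2],
  [-11.5,3.5,-12.8,0,2],
])

```text
clock: 16.7
position: [0.4705, -0.0905, 0.1059]
ee_rot: [0.449, 3.109, 0.004]
force: [-0.1, 0.2, -2.8]
width: 0.383
```

```bash
python3 - <<'E'
from h import *
st=arm.observe(); print(st['position'],st['force'])
sc=arm.get_image('scene')[0][185:260,200:310]; si=arm.get_image('side')[0][195:270,235:345]
save('p2',np.hstack([cv2.resize(i,None,fx=3.6,fy=3.6,interpolation=cv2.INTER_CUBIC) for i in (sc,si)]))
E
```

```text
[ 0.47053042 -0.09051021  0.10593047] [-0.10484642  0.24847887 -2.80610146]
```

View pics/p2.png

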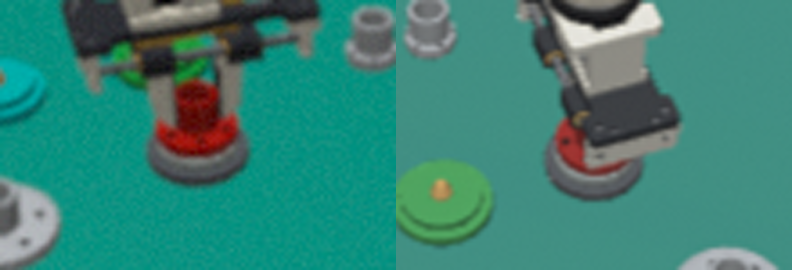

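The flange is centred over the medium grey seat (left crop 198,140; right crop 595,165). I'll lower it.

Request:
carry_out([
  [0,0,-0.1,0,2],
  [0,0,-0.2,0,2],
  [0,0,-0.3,0,2],
  [0,0,-0.4,0,2],
  [0,0,-0.45,0,2],
  [0,0,-0.45,0,2],
  [0,0,-0.45,0,2],
])

```text
clock: 17.5
position: [0.4705, -0.0905, 0.1015]
ee_rot: [0.449, 3.109, 0.004]
force: [-0.9, 0.8, -0.8]
width: 0.383
```

Weight is carried by the seat. Release and rise.

Request:
carry_out([
  [0,0,-0.03,0,2],
  [0,0,-0.03,0,4.5],
  [0,0,-0.03,0,6],
  [0,0,-0.03,0,9.1],
  [0,0,-0.03,0,9.1],
  [0,0,-0.03,0,9.1],
  [0,0,-0.03,0,9.1],
  [0,0,1,0,9.1],
  [0,0,3,0,9.1],
  [0,0,6,0,9.1],
  [0,0,10,0,9.1],
  [0,0,14,0,9.1],
  [0,0,14,0,9.1],
  [0,0,14,0,9.1],
])

```text
clock: 18.9
position: [0.4709, -0.0905, 0.2429]
ee_rot: [0.448, 3.106, 0.005]
force: [-0.9, -0.1, -0.8]
width: 0.992
```

```bash
python3 - <<'E'
from h import *
c3,p,d,st=shot('w6'); print(st['position'].round(4),st['force'],st['width'])
m=mask(p,*RED); print('neck',neck(c3,m,d,(.4705,-.0905)))
P=cloud(c3,d); ok=(np.hypot(P[...,0]-.4705,P[...,1]+.0905)<.04)&(P[...,2]<.04)&(P[...,2]>.024)&(cv2.erode(m,np.ones((7,7)))>0); q=P[ok]
A=np.c_[q[:,:2]-q[:,:2].mean(0),np.ones(len(q))]; print('plane',np.linalg.lstsq(A,q[:,2],rcond=None)[0])
E
```

```text
[ 0.4709 -0.0905  0.2429] [-0.92472422 -0.14072616 -0.83754674] 0.9923093338799409
neck (np.float64(0.06057472967237866), array([ 0.47073761, -0.09035606]), np.float64(0.01743838984442712), array([279.92592593, 202.87962963]))
plane [ 0.00108975 -0.00095182  0.0306536 ]
```

View pics/w6.png

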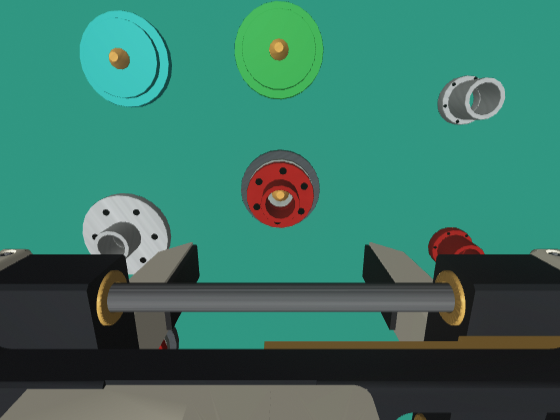

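The medium flange is seated: neck top 0.0606, disc plane tilt 0.001, brass in the bore at (280,196). Next is the small one.

Request:
carry_out([
  [11.7,16.4,-1,0,9.1],
  [11.7,16.4,-1,0,9.1],
  [11.7,16.4,-1,0,9.1],
  [11.7,16.4,-1,0,9.1],
  [11.7,16.4,-1,0,9.1],
  [11.7,16.4,-1,0,9.1],
  [11.7,16.4,-1,0,9.1],
  [11.7,16.4,-1,0,9.1],
])

```text
clock: 19.75
position: [0.5866, 0.0719, 0.2316]
ee_rot: [0.452, 3.109, 0.003]
force: [-0.0, -0.7, -0.1]
width: 0.99
```

```bash
python3 - <<'E'
from h import *
c3,p,d,st=shot('w7'); print(st['position'].round(4),st['force'],st['width'])
m=mask(p,*RED); print('neck',neck(c3,m,d,(.588,.074)))
cs,w=outline(m,c3,.012); print(cs.mean(0),cv2.minEnclosingCircle((w*1000).astype(np.float32)))
E
```

```text
[0.5866 0.0719 0.2316] [-0.0443112  -0.73881626 -0.0886194 ] 0.990000345459803
neck (np.float64(0.04314360889954019), array([0.58810546, 0.07606898]), np.float64(0.01727475133287491), array([284.81904762, 201.94285714]))
[ 73.25333333 129.84888889] ((469.1711730957031, -103.169189453125), 42.10941696166992)
```

Request:
carry_out([
  [0.15,0.4,-3,0,9.1],
  [0.15,0.4,-6,0,9.1],
  [0.15,0.4,-9,0,9.1],
  [0.15,0.4,-11,0,9.1],
  [0.15,0.4,-12.5,0,9.1],
  [0.15,0.4,-13.5,0,9.1],
  [0.15,0.4,-14.3,0,9.1],
  [0.15,0.4,-14.8,0,9.1],
  [0.15,0.4,-14.8,0,9.1],
  [0.15,0.4,-14.8,0,2],
  [0.15,0.4,-14.8,0,2],
  [0.15,0.4,-14.8,0,2],
  [0.15,0.4,-14.8,0,2],
  [0.15,0.4,-14.8,0,2],
  [0.15,0.4,-14.8,0,2],
  [0.15,0.4,-14.8,0,2],
  [0.15,0.4,-14.8,0,2],
  [0.15,0.4,-14.8,0,2],
], squeeze=40)

```text
clock: 21.6
position: [0.5882, 0.0761, 0.0838]
ee_rot: [0.452, 3.108, 0.004]
force: [-0.4, 1.4, -0.7]
width: 0.381
```

Request:
carry_out([
  [0,0,0.5,0,2],
  [0,0,2,0,2],
  [0,0,4.5,0,2],
  [0,0,8,0,2],
  [0,1.5,11.5,0,2],
  [0,4,14,0,2],
  [0,7.5,15,0,2],
  [0,11,15,0,2],
  [0,14.5,15,0,2],
  [0,17.5,15,0,2],
  [0,19.5,15,0,2],
  [0,20.3,15,0,2],
  [0,20.3,15,0,2],
  [0,20.3,15,0,2],
])

```text
clock: 23.0
position: [0.5886, 0.277, 0.2339]
ee_rot: [0.455, 3.108, 0.002]
force: [-0.3, -0.4, -1.3]
width: 0.379
```

```bash
python3 - <<'E'
from h import *
c3,p,d,st=shot('w8'); print(st['position'].round(4),st['force'],st['width'])
print(seat(c3,p,(.4718,.3135),.018,.023))
m=mask(p,[(10,110,90)],[(26,255,255)]); m[150:]=0
k,l,s,c=cv2.connectedComponentsWithStats(m)
for i in range(1,k):
    if s[i,4]>30: print('brass',c[i],s[i],onplane(c3,c[i],.026))
E
```

```text
[0.5886 0.277  0.2339] [-0.3137458  -0.35423004 -1.34426943] 0.379277458983176
((array([0.47180348, 0.31357724]), np.float64(0.022716621155712838)), array([282.10738255,  61.91946309]), ((471.8326110839844, 313.5480041503906), 23.020278930664062))
brass [282.03154574  62.2681388 ] [273  52  19  21 317] [0.47255839 0.31332215 0.026     ]
```

View pics/w8.png

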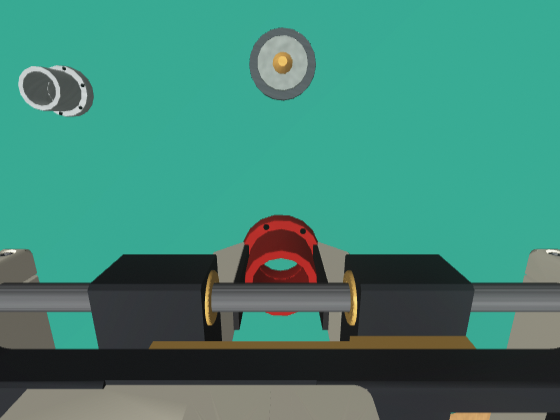

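The small seat is at (282,62), world (0.472, 0.3135), and the small flange is held squarely at (281,255).

Request:
carry_out([
  [-2,0.6,0,0,2],
  [-5,1.5,0,0,2],
  [-8,2.5,0,0,2],
  [-10,3.1,-1,0,2],
  [-11.65,3.65,-3,0,2],
  [-11.65,3.65,-6,0,2],
  [-11.65,3.65,-8.5,0,2],
  [-11.65,3.65,-10,0,2],
  [-11.65,3.65,-11,0,2],
  [-11.65,3.65,-11.6,0,2],
  [-11.65,3.65,-12.1,0,2],
  [-11.65,3.65,-12.5,0,2],
  [-11.65,3.65,-12.8,0,2],
  [-11.65,3.65,-12.8,0,2],
  [-11.65,3.65,-12.8,0,2],
])

```text
clock: 24.55
position: [0.4723, 0.3133, 0.1062]
ee_rot: [0.456, 3.107, 0.002]
force: [0.6, -0.2, -2.2]
width: 0.382
```

```bash
python3 - <<'E'
from h import *
st=arm.observe(); print(st['position'],st['force'])
sc=arm.get_image('scene')[0][145:220,305:415]; si=arm.get_image('side')[0][125:200,165:275]
save('p3',np.hstack([cv2.resize(i,None,fx=3.6,fy=3.6,interpolation=cv2.INTER_CUBIC) for i in (sc,si)]))
E
```

```text
[0.47231654 0.31331909 0.10620825] [ 0.6226332  -0.19090364 -2.22426284]
```

View pics/p3.png

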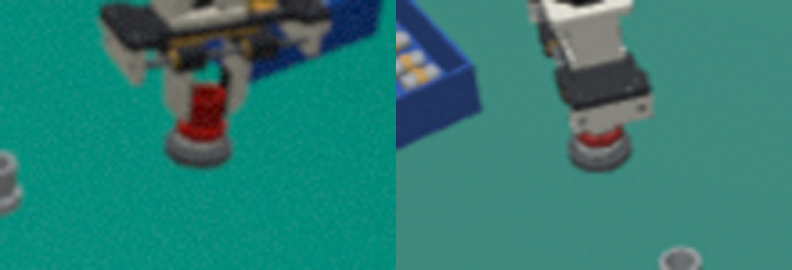

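Both crops show the flange over the small seat. In the left crop the red looks about 1 px to the right, so I'll check that numerically.

```bash
python3 - <<'E'
from h import *
for n,(r0,r1,c0,c1) in (('scene',(170,195,340,380)),('side',(155,178,205,240))):
    p=arm.get_image(n)[0]; c3=cam(n)
    hsv=cv2.cvtColor(p,cv2.COLOR_RGB2HSV)
    red=mask(p,*RED); grey=mask(p,[(0,0,0)],[(180,90,255)])
    for r in range(r0,r1):
        a=np.flatnonzero(red[r,c0:c1])+c0; b=np.flatnonzero((grey|red)[r,c0:c1])+c0
        if len(a) and len(b): print(n,r,'red',a.min(),a.max(),(a.min()+a.max())/2,'all',b.min(),b.max(),(b.min()+b.max())/2)
        elif len(b): print(n,r,'all',b.min(),b.max(),(b.min()+b.max())/2)
    K,R,c=c3
    for q in ([.472,.3135,.018],[.472,.3135,.0]):
        x=K@R.T@(np.array(q)-c); print('seat proj',q,x[:2]/x[2])
E
```

```text
scene 170 red 359 367 363.0 all 351 372 361.5
scene 171 red 359 367 363.0 all 351 372 361.5
scene 172 red 358 367 362.5 all 351 372 361.5
scene 173 red 358 366 362.0 all 351 371 361.0
scene 174 red 358 366 362.0 all 352 370 361.0
scene 175 red 358 366 362.0 all 353 369 361.0
scene 176 red 358 366 362.0 all 353 368 360.5
scene 177 red 358 366 362.0 all 354 367 360.5
scene 178 red 358 366 362.0 all 354 367 360.5
scene 179 red 355 366 360.5 all 354 366 360.0
scene 180 red 355 366 360.5 all 353 366 359.5
scene 181 red 355 366 360.5 all 353 367 360.0
scene 182 red 356 366 361.0 all 352 367 359.5
scene 183 red 358 365 361.5 all 351 367 359.0
scene 184 all 351 368 359.5
scene 185 all 351 368 359.5
scene 186 all 351 368 359.5
scene 187 all 352 368 360.0
scene 188 all 353 367 360.0
scene 189 all 354 366 360.0
scene 190 all 356 364 360.0
seat proj [0.472, 0.3135, 0.018] [360.34863478 181.58257979]
seat proj [0.472, 0.3135, 0.0] [359.79831643 186.11930186]
side 155 all 213 236 224.5
side 156 all 213 236 224.5
side 157 all 213 235 224.0
side 158 all 213 232 222.5
side 159 all 213 228 220.5
side 160 all 213 227 220.0
side 161 red 226 227 226.5 all 214 228 221.0
side 162 red 217 226 221.5 all 214 229 221.5
side 163 red 216 226 221.0 all 213 229 221.0
side 164 red 217 224 220.5 all 213 229 221.0
side 165 red 219 222 220.5 all 213 229 221.0
side 166 all 213 229 221.0
side 167 all 213 229 221.0
side 168 all 213 229 221.0
side 169 all 214 228 221.0
side 170 all 214 227 220.5
side 171 all 216 226 221.0
side 172 all 218 222 220.0
seat proj [0.472, 0.3135, 0.018] [220.80383588 162.58096272]
seat proj [0.472, 0.3135, 0.0] [221.29725626 166.42757136]
```

The red disc is centred at column 360.5, against 360.5 expected for the seat axis (side view: 221 against 221). It's aligned, so I lower it.

Request:
carry_out([
  [0,0,-0.1,0,2],
  [0,0,-0.2,0,2],
  [0,0,-0.3,0,2],
  [0,0,-0.4,0,2],
  [0,0,-0.45,0,2],
  [0,0,-0.45,0,2],
  [0,0,-0.45,0,2],
])

```text
clock: 25.45
position: [0.4723, 0.3133, 0.1018]
ee_rot: [0.456, 3.107, 0.002]
force: [-1.5, -0.6, 1.2]
width: 0.38
```

In contact, and the weight is carried. Release and rise.

Request:
carry_out([
  [0,0,0,0,4.5],
  [0,0,0,0,6],
  [0,0,0,0,9.1],
  [0,0,0,0,9.1],
  [0,0,0,0,9.1],
  [0,0,0,0,9.1],
  [0,0,1,0,9.1],
  [0,0,3,0,9.1],
  [0,0,6,0,9.1],
  [0,0,10,0,9.1],
  [0,0,14,0,9.1],
  [0,0,14,0,9.1],
  [0,0,14,0,9.1],
])

```text
clock: 26.75
position: [0.4726, 0.3135, 0.2432]
ee_rot: [0.456, 3.106, 0.005]
force: [0.1, -0.3, -0.7]
width: 0.994
```

```bash
python3 - <<'E'
from h import *
c3,p,d,st=shot('w9'); print(st['position'].round(4),st['force'],st['width'],st['clock'])
m=mask(p,*RED); print('neck',neck(c3,m,d,(.472,.3135)))
P=cloud(c3,d); ok=(np.hypot(P[...,0]-.472,P[...,1]-.3135)<.03)&(P[...,2]<.04)&(P[...,2]>.024)&(cv2.erode(m,np.ones((3,3)))>0); q=P[ok]
A=np.c_[q[:,:2]-q[:,:2].mean(0),np.ones(len(q))]; print('plane',np.linalg.lstsq(A,q[:,2],rcond=None)[0],len(q))
save('end',np.hstack([p[90:260,180:400],arm.get_image('scene')[0][150:320,160:420]]))
E
```

```text
[0.4726 0.3135 0.2432] [ 0.06656734 -0.34502917 -0.69443239] 0.9944394450020011 26.75
neck (np.float64(0.061019853837541944), array([0.47221172, 0.31329349]), np.float64(0.01730096665425522), array([279.42592593, 202.64814815]))
plane [ 0.08414062 -0.01703621  0.03199572] 373
```

View pics/end.png

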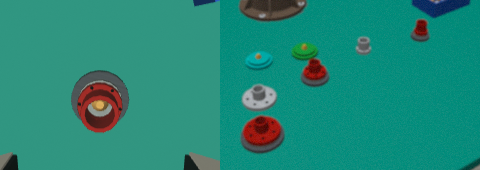

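All three are seated. The small flange's neck top is at 0.061, 18 mm above its bench reading of 0.043, and its neck axis is over the seat centre to within 0.3 mm. Brass shows in the bore at crop (98,103). Handing in.

```bash
python3 -c "
from cell import arm
print(arm.sign_off())"
```

```text
the job is handed in; nothing more can be done
None
```

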